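# Line up the amber bottles by height beside the gauge

## Task

Line up the four amber bottles by height on the aluminium strip, one upright in the middle of each black rubber pad: the tallest on the pad next to the pressure gauge, then each shorter one further along, so that the shortest is farthest from the gauge. They are glass, so set each one down gently and never drop, tip over or knock one about; leave the yellow multimeter where it lies.

Things in the scene. Friction and masses are not known exactly. Their poses are not given: they have to be found in the camera images.
- bottle_155: The tallest and widest of four loose, closed amber glass bottles, 155 mm high in all: straight body 56 mm in diameter up to 113 mm, conical shoulder to 131 mm, then a white cap 30 mm in diameter, 24 mm high. About 260 g, give or take a quarter. Origin at the centre of its underside, z up its axis. Starts upright on the bench; yaw means nothing.
- bottle_130: The second tallest of four loose, closed amber glass bottles, 130 mm high in all: straight body 48 mm in diameter up to 90 mm, conical shoulder to 106 mm, then a white cap 28 mm in diameter, 24 mm high. About 180 g, give or take a quarter. Origin at the centre of its underside, z up its axis. Starts upright on the bench; yaw means nothing.
- bottle_105: The second shortest of four loose, closed amber glass bottles, 105 mm high in all: straight body 42 mm in diameter up to 67 mm, conical shoulder to 81 mm, then a white cap 26 mm in diameter, 24 mm high. About 120 g, give or take a quarter. Origin at the centre of its underside, z up its axis. Starts upright on the bench; yaw means nothing.
- bottle_80: The shortest and narrowest of four loose, closed amber glass bottles, 80 mm high in all: straight body 36 mm in diameter up to 44 mm, conical shoulder to 56 mm, then a white cap 24 mm in diameter, 24 mm high. About 70 g, give or take a quarter. Origin at the centre of its underside, z up its axis. Starts upright on the bench; yaw means nothing.
- pad_a: One of four identical fixed black rubber pads, 64 mm across, 3 mm thick, in a row, centres 84 mm apart (within 10 mm; up to 2 mm out of line), on a fixed aluminium strip 84 mm wide, 540 mm long, 20 mm high. Origin at the centre of its underside, 20 mm above the bench (its top is at 23 mm), z up. Which lettered pad lies where in the row changes.
- pad_b: One of four identical fixed black rubber pads, 64 mm across, 3 mm thick, in a row, centres 84 mm apart (within 10 mm; up to 2 mm out of line), on a fixed aluminium strip 84 mm wide, 540 mm long, 20 mm high. Origin at the centre of its underside, 20 mm above the bench (its top is at 23 mm), z up. Which lettered pad lies where in the row changes.
- pad_c: One of four identical fixed black rubber pads, 64 mm across, 3 mm thick, in a row, centres 84 mm apart (within 10 mm; up to 2 mm out of line), on a fixed aluminium strip 84 mm wide, 540 mm long, 20 mm high. Origin at the centre of its underside, 20 mm above the bench (its top is at 23 mm), z up. Which lettered pad lies where in the row changes.
- pad_d: One of four identical fixed black rubber pads, 64 mm across, 3 mm thick, in a row, centres 84 mm apart (within 10 mm; up to 2 mm out of line), on a fixed aluminium strip 84 mm wide, 540 mm long, 20 mm high. Origin at the centre of its underside, 20 mm above the bench (its top is at 23 mm), z up. Which lettered pad lies where in the row changes.
- gauge: Round steel pressure gauge, white dial up, fixed on one end of the strip in line with the pads, about 94 mm from the nearest pad's centre: 80 mm across, 28 mm high (top 48 mm above the bench), a brass stem 14 mm thick sticks out 26 mm on its far side. Its end of the strip changes; on the other end stands a grey solder reel, 56 mm across, 44 mm high. Origin at the centre of its underside.
- meter: Yellow hand multimeter lying on its back on the bench among the bottles, 120 mm (its x) by 62 mm (its y) by 30 mm high, with a black dial 32 mm wide rising 6 mm more. Loose, about 350 g; a bystander to be left where it is. Origin at the centre of its underside.
There are look-alikes about, which are no part of the job. Leave any blue look-alike of the bottle_130 alone.

How it is judged (in metres and radians):
At the end, for the whole second after the job is handed in: Each bottle stands upright (within 0.1 rad), at rest, on a pad with its axis within 12 mm of the pad's centre; counted from the gauge the row runs 155, 130, 105, 80 mm ((horizontal distance between bottle_155 and pad_a below 0.012 m or horizontal distance between bottle_155 and pad_b below 0.012 m or horizontal distance between bottle_155 and pad_c below 0.012 m or horizontal distance between bottle_155 and pad_d below 0.012 m) and horizontal distance between bottle_155 and gauge between 0.058 and 0.13 m and height (world z) of bottle_155 between 0.018 and 0.028 m and angle between each of bottle_155, bottle_130, bottle_105, bottle_80's own z axis and vertical below 0.1 rad and linear speed of each of bottle_155, bottle_130, bottle_105, bottle_80 below 0.02 m/s and angular speed of each of bottle_155, bottle_130, bottle_105, bottle_80 below 0.2 rad/s and (horizontal distance between bottle_130 and pad_a below 0.012 m or horizontal distance between bottle_130 and pad_b below 0.012 m or horizontal distance between bottle_130 and pad_c below 0.012 m or horizontal distance between bottle_130 and pad_d below 0.012 m) and horizontal distance between bottle_130 and gauge between 0.142 and 0.214 m and height (world z) of bottle_130 between 0.018 and 0.028 m and (horizontal distance between bottle_105 and pad_a below 0.012 m or horizontal distance between bottle_105 and pad_b below 0.012 m or horizontal distance between bottle_105 and pad_c below 0.012 m or horizontal distance between bottle_105 and pad_d below 0.012 m) and horizontal distance between bottle_105 and gauge between 0.226 and 0.298 m and height (world z) of bottle_105 between 0.018 and 0.028 m and (horizontal distance between bottle_80 and pad_a below 0.012 m or horizontal distance between bottle_80 and pad_b below 0.012 m or horizontal distance between bottle_80 and pad_c below 0.012 m or horizontal distance between bottle_80 and pad_d below 0.012 m) and horizontal distance between bottle_80 and gauge between 0.31 and 0.382 m and height (world z) of bottle_80 between 0.018 and 0.028 m); the robot touches nothing.
It fails at once if a bottle is let go in the air or thrown (moves faster than 0.5 m/s while no finger touches it) ((linear speed of bottle_155 above 0.5 m/s and contact force between the fingers and bottle_155 below 0.05 N) or (linear speed of bottle_130 above 0.5 m/s and contact force between the fingers and bottle_130 below 0.05 N) or (linear speed of bottle_105 above 0.5 m/s and contact force between the fingers and bottle_105 below 0.05 N) or (linear speed of bottle_80 above 0.5 m/s and contact force between the fingers and bottle_80 below 0.05 N)).
It fails at once if a bottle is tipped more than 0.6 rad from upright (angle between any of bottle_155, bottle_130, bottle_105, bottle_80's own z axis and vertical above 0.6 rad).
It fails at once if the multimeter is shifted by more than 20 mm (distance of meter from where it was at the start of the episode above 0.02 m).
It also fails if it takes over 112 s, if anything falls off the work surface, if the arm or the gripper's body presses on something with over 40 N, if the wrist force passes 120 N, or if a joint passes its speed limit or range.

## Robot

A 6-joint arm with a two-finger parallel gripper is mounted at the origin on the work surface. World frame = base frame: x ahead of the robot, y to its left, z up, the work surface at z = 0. Lengths are in m, angles in degrees, forces in N, time in s.
With the tool pointing down it reaches from about 0.3 to 0.75 m from the base axis. Payload 8.5 kg.
Tool frame: the origin (TCP) lies on the mounting face of the last link; the fingertips stand 173 mm ahead of it and the grasp point (between the pads) lies 155 mm ahead of it (env.tips_ahead is the distance from the TCP to the fingertips, in m); z points along the fingers, x is the direction in which the jaws open and shut, and the axes are right-handed (so a half turn about z gives the same grasp; the last joint's range is limited). The gripper opens to 85 mm and grips with 20 to 120 N. Pads are 22 mm wide; open, the fingers measure 114 mm over their backs; the gripper's body (76 mm by 85 mm) begins 54 mm behind the grasp point. The pads swing forward as they close: fully open they stand 13 mm farther back than shut.
Start: joints at [-86.992, 21.807, 74.336, -0, 83.858, -12.336], TCP at [0.146, -0.53, 0.405] pointing down, gripper open.
Joint ranges: [-178.18, 178.18], [-50.72, 133.34], [12.68, 142.11], [-81.47, 261.47], [9.98, 163.14], [-165.26, 165.26]. Speed limits (degrees/s): [136.94, 136.94, 180, 180, 180, 180].

## Interface

Orientations are given as a 3x3 rotation matrix whose columns are the frame's x, y, z axes.
In Python, from rig import env gives the robot as it stands. The module is installed in compiled form; this text tells all that it offers.
- The arm moves only by the tool step_arm, never from a script. Its argument "increments" is a list of rows, each an object of numbers: "x", "y", "z": the shift along the tool's x, y, z in cm; "wx", "wy", "wz": the turn, a rotation vector about the tool's x, y, z in rad; "gripper": the finger opening in cm, from 0 to 8.54. A call has 1 to 20 rows; each row shifts and turns the commanded pose from where the row before left it, along the tool's axes as they then stand; what a row does not reach is not made up. A row lasts 1/10 s, in which the tool goes at most 50 mm and 8.59 degrees, less where a joint would pass 70% of its speed; a pose out of reach is approached as far as the arm can. A call with a gripper value outside its range is refused whole. The fingers move at their own pace and stop on an object; "newtons" is the grip in N (left out, the last holds). Time passes only in rows, so rows that do not move let the fingers close. It gives the time, the measured TCP pose, the force and the opening at its end, in the units of the state.
- env.observe(): the state, without advancing time (a new reading comes with each control period).
- env.get_image(name): name is "scene" or "top" or "wrist"; returns a dict with "color" (384x512x3 uint8, blue, green, red), "camera_matrix" (3x3 intrinsics, pixels), "rvec" (rotation vector, rad) and "tvec" (3), from world to camera coordinates, as OpenCV has them. Camera axes: x right, y down, z forward; pixel columns grow to the right and rows downward; lengths in m; the calibration is good to about 2 mm. A picture is of the moment at which its call begins. There is no depth.
- env.close_job(): hands the job in, once; it reports no verdict.
The state is a dict: "time_s": time; "q": joint angles; "qvel": joint speeds; "joint_efforts": joint torques, N m; "position": TCP position; "tool_rot": TCP orientation; "ft_force": force on the tool from outside, world axes, zero at the start; "wrist_torque": the same for the moment, N m; "grip_width": finger opening in m.
Only numpy, scipy, OpenCV 4.12 (cv2) and the standard library are available. Lean on these libraries where they do the work, as an engineer would, in place of code of your own. Each camera call takes 0.05 s, during which the arm holds its last target. There are 200 camera calls.

## Working session

There is one attempt and no reset: what is moved stays moved. The work goes in short steps, Python scripts to look and compute and a tool call to move; the robot and the scene stay as the last step left them, time stands still between calls to the robot, and variables do not carry over. Pictures are saved under pics/ and viewed, about 12 in all and at most 16, crops included, and the job is handed in when it is done.

Besides the shell and the picture viewer there is one more tool, called as name(argument=value, ...), one argument or row to a line, values as JSON. step_arm: Moves the arm, as the interface text tells. Its arguments: {"type":"object","properties":{"increments":{"type":"array"},"newtons":{"type":"number"}},"required":["increments"]}

```bash
mkdir -p pics
cat > h.py <<'E'
import numpy as np, cv2
from rig import env
def cam(n):
    d=env.get_image(n); K=np.array(d["camera_matrix"],float); R=cv2.Rodrigues(np.array(d["rvec"],float))[0]; t=np.array(d["tvec"],float).ravel()
    return d["color"],K,R,t
def ray(c,u,v,z):
    _,K,R,t=c; o=-R.T@t; d=R.T@np.linalg.inv(K)@np.array([u,v,1.]); return o+d*(z-o[2])/d[2]
def proj(c,p):
    _,K,R,t=c; q=K@(R@np.array(p,float)+t); return q[:2]/q[2]
E
python3 - <<'E'
from h import *
for n in("top","scene"):
    c=cam(n); cv2.imwrite(f"pics/{n}0.png",cv2.resize(c[0],(800,600),interpolation=cv2.INTER_CUBIC)); print(n,-c[2].T@c[3])
s=env.observe();print(s["time_s"],s["position"],s["tool_rot"],s["grip_width"])
E
```

```text
top [ 0.45467775 -0.03808978  1.19125524]
scene [ 0.97705638 -0.64158001  0.63766852]
0.1 [ 0.14553666 -0.53034239  0.4041943 ] [[ 2.64626347e-01 -9.64351022e-01 -6.16045475e-05]
 [-9.64350226e-01 -2.64626210e-01  1.26916133e-03]
 [-1.24021920e-03 -2.76445166e-04 -9.99999193e-01]] 0.08542893549984071
```

View pics/top0.png

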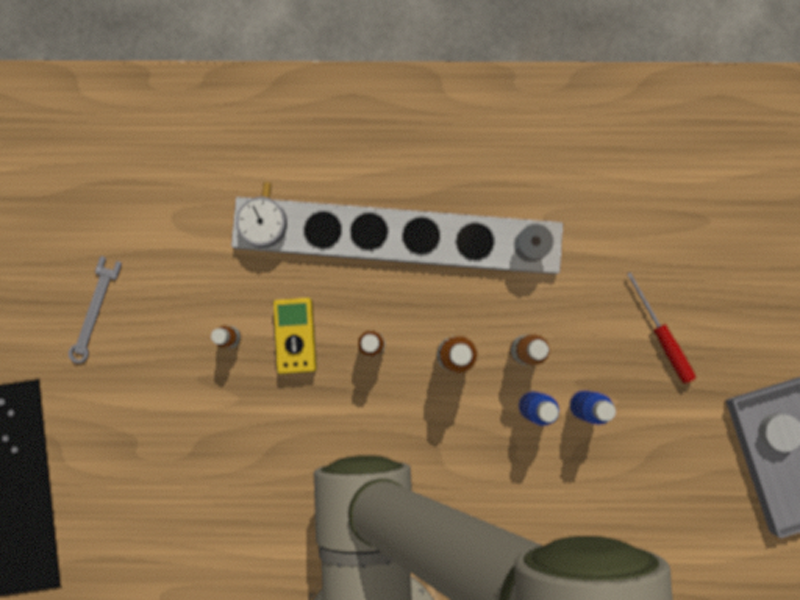

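View pics/scene0.png

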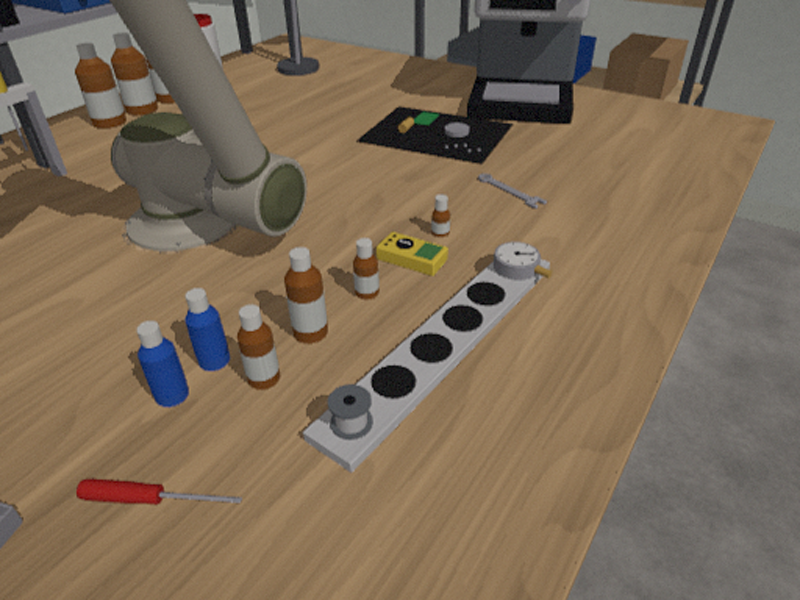

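Top view (800x600): the gauge is at (262,222), so the row starts at the left. Pads are at (323,230), (369,231), (421,236) and (475,241). Amber bottle caps: 80 at (222,337), 105 at (370,343), 155 at (460,353) and 130 at (537,349). The look-alikes at (545,410) and (598,408) are blue and get left alone. The meter is at (295,336).

Run:
```python
from h import *
T=cam("top"); S=cam("scene")
def blob(mask,u,v,r):
    n,l,st,ce=cv2.connectedComponentsWithStats(mask.astype(np.uint8))
    best=[(np.hypot(*(ce[i]-[u,v])),i) for i in range(1,n) if st[i,4]>12]
    d,i=min(best); return ce[i],st[i]
f=.64
def masks(c):
    h=cv2.cvtColor(c[0],cv2.COLOR_BGR2HSV).astype(int); return (h[...,1]<60)&(h[...,2]>125), h[...,2]<50
wt,dk=masks(T); ws,_=masks(S)
for n,H,(u,v),(a,b) in [("155",.155,(460,353),(300,260)),("130",.130,(537,349),(250,317)),("105",.105,(370,343),(364,248)),("80",.08,(222,337),(441,203))]:
    ce,st=blob(wt,u*f,v*f,9); p=ray(T,*ce,H)
    c2,s2=blob(ws,a*f,b*f,9); q=ray(S,*c2,H-.012)
    print(n,"top",ce.round(1),st,p.round(4),"scene",q.round(4),s2)
for n,(u,v) in zip("1234",[(323,230),(369,231),(421,236),(475,241)]):
    ce,st=blob(dk,u*f,v*f,9); print("pad",n,ce.round(1),st,ray(T,*ce,.023).round(4))
print("gauge",ray(T,262*f,222*f,.048).round(4))
for u,v in [(274,301),(310,298),(316,371),(279,375)]: print("meter",ray(T,u*f,v*f,.03).round(3))
for u,v in [(545,410),(598,408)]: print("blue",ray(T,u*f,v*f,.13).round(3))
C=T[0][180:285,120:400]; cv2.imwrite("pics/crop.png",cv2.resize(C,(800,300),interpolation=cv2.INTER_CUBIC))
```

```text
155 top [294.6 226.4] [288 220  14  14 147] [ 0.4527 -0.1243  0.155 ] scene [ 0.4539 -0.1264  0.143 ] [185 158  14  16 172]
130 top [344.3 223.2] [339 217  12  13 120] [ 0.4607 -0.24    0.13  ] scene [ 0.4618 -0.2425  0.118 ] [153 195  15  17 187]
105 top [236.3 219.2] [231 214  11  11  98] [0.4684 0.0085 0.105 ] scene [0.4692 0.0077 0.093 ] [228 152  10  14 104]
80 top [139.8 214.6] [135 210  10  10  79] [0.478  0.2427 0.08  ] scene [0.4792 0.2438 0.068 ] [279 124   8  11  66]
pad 1 [206.2 146.7] [195 136  23  23 394] [0.654  0.0911 0.023 ]
pad 2 [235.7 147.7] [225 137  23  22 393] [0.6521 0.0155 0.023 ]
pad 3 [269.1 150.5] [258 140  23  22 394] [ 0.6453 -0.07    0.023 ]
pad 4 [303.6 154.3] [293 144  22  22 391] [ 0.6361 -0.1582  0.023 ]
gauge [0.6609 0.1853 0.048 ]
meter [0.535 0.167 0.03 ]
meter [0.54  0.108 0.03 ]
meter [0.423 0.097 0.03 ]
meter [0.416 0.156 0.03 ]
blue [ 0.372 -0.25   0.13 ]
blue [ 0.376 -0.327  0.13 ]
```

View pics/crop.png

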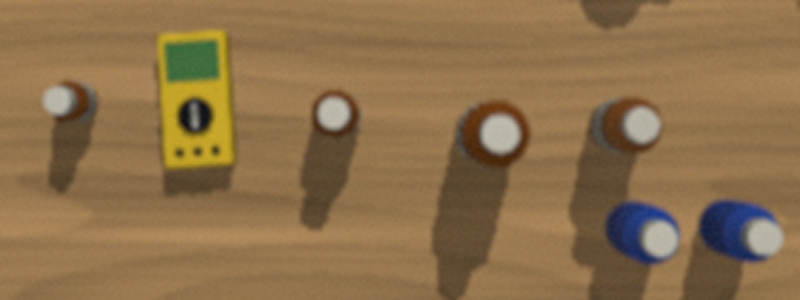

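step_arm(
  increments=[
    {"wz": -0.145, "gripper": 5.5},
    {"wz": -0.145},
    {"wz": -0.145},
    {"wz": -0.145},
    {"wz": -0.145},
    {"wz": -0.145},
    {"wz": -0.145},
    {"wz": -0.145},
    {"wz": -0.143},
    {"x": 2.5, "y": -3.4},
    {"x": 2.8, "y": -3.7},
    {"x": 2.8, "y": -3.7},
    {"x": 2.8, "y": -3.7},
    {"x": 2.8, "y": -3.7},
    {"x": 2.8, "y": -3.7},
    {"x": 2.8, "y": -3.7},
    {"x": 2.8, "y": -3.7},
    {"x": 2.8, "y": -3.7},
    {"x": 2.8, "y": -3.7},
    {"x": 2.8, "y": -3.7},
  ],
  newtons=50,
)

```text
invalid input at $.increments[0]: expected keys x, y, z, wx, wy, wz, gripper
```

Run:
```python
from h import *
s=env.observe();print(s["time_s"],s["position"],np.round(s["tool_rot"],4),s["grip_width"],env.tips_ahead,s["ft_force"])
c=cam("wrist");cv2.imwrite("pics/w1.png",c[0]);print(-c[2].T@c[3],c[2])
```

```text
0.2 [ 0.14554153 -0.53036122  0.4043635 ] [[ 2.646e-01 -9.644e-01 -0.000e+00]
 [-9.644e-01 -2.646e-01  8.000e-04]
 [-8.000e-04 -2.000e-04 -1.000e+00]] 0.08527004294006076 0.1734 [ 0.42984149 -0.52563126  0.06612997]
[ 0.2185491  -0.51039023  0.3737032 ] [[ 0.2632426  -0.96472767 -0.00196573]
 [-0.92242938 -0.25229648  0.29235342]
 [-0.28253738 -0.07514663 -0.95630833]]
```

View pics/w1.png

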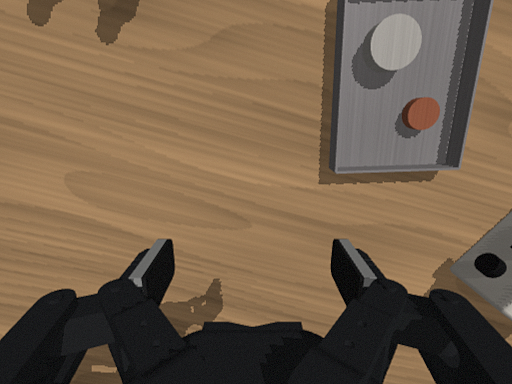

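The call was refused because every row needs all its keys, and nothing moved. The picture shows the open fingertips at (155,265) and (350,265) over bare bench.

step_arm(
  increments=[
    {"x": 0, "y": 0, "z": 0, "wx": 0, "wy": 0, "wz": -0.145, "gripper": 5.5},
    {"x": 0, "y": 0, "z": 0, "wx": 0, "wy": 0, "wz": -0.145, "gripper": 5.5},
    {"x": 0, "y": 0, "z": 0, "wx": 0, "wy": 0, "wz": -0.145, "gripper": 5.5},
    {"x": 0, "y": 0, "z": 0, "wx": 0, "wy": 0, "wz": -0.145, "gripper": 5.5},
    {"x": 0, "y": 0, "z": 0, "wx": 0, "wy": 0, "wz": -0.145, "gripper": 5.5},
    {"x": 0, "y": 0, "z": 0, "wx": 0, "wy": 0, "wz": -0.145, "gripper": 5.5},
    {"x": 0, "y": 0, "z": 0, "wx": 0, "wy": 0, "wz": -0.145, "gripper": 5.5},
    {"x": 0, "y": 0, "z": 0, "wx": 0, "wy": 0, "wz": -0.145, "gripper": 5.5},
    {"x": 0, "y": 0, "z": 0, "wx": 0, "wy": 0, "wz": -0.143, "gripper": 5.5},
    {"x": 2.5, "y": -3.4, "z": 0, "wx": 0, "wy": 0, "wz": 0, "gripper": 5.5},
    {"x": 2.8, "y": -3.7, "z": 0, "wx": 0, "wy": 0, "wz": 0, "gripper": 5.5},
    {"x": 2.8, "y": -3.7, "z": 0, "wx": 0, "wy": 0, "wz": 0, "gripper": 5.5},
    {"x": 2.8, "y": -3.7, "z": 0, "wx": 0, "wy": 0, "wz": 0, "gripper": 5.5},
    {"x": 2.8, "y": -3.7, "z": 0, "wx": 0, "wy": 0, "wz": 0, "gripper": 5.5},
    {"x": 2.8, "y": -3.7, "z": 0, "wx": 0, "wy": 0, "wz": 0, "gripper": 5.5},
    {"x": 2.8, "y": -3.7, "z": 0, "wx": 0, "wy": 0, "wz": 0, "gripper": 5.5},
    {"x": 2.8, "y": -3.7, "z": 0, "wx": 0, "wy": 0, "wz": 0, "gripper": 5.5},
    {"x": 2.8, "y": -3.7, "z": 0, "wx": 0, "wy": 0, "wz": 0, "gripper": 5.5},
    {"x": 2.8, "y": -3.7, "z": 0, "wx": 0, "wy": 0, "wz": 0, "gripper": 5.5},
    {"x": 2.8, "y": -3.7, "z": 0, "wx": 0, "wy": 0, "wz": 0, "gripper": 5.5},
  ],
  newtons=50,
)

```text
time_s: 2.25
position: [0.4513, -0.1246, 0.4048]
tool_rot: [[1.0, -0.0, 0.0], [-0.0, -1.0, -0.0], [0.0, 0.0, -1.0]]
ft_force: [-0.3, 0.2, 0.9]
grip_width: 0.0551
```

Run:
```python
from h import *
s=env.observe();print(s["time_s"],s["position"],np.round(s["tool_rot"],4),s["grip_width"],s["ft_force"])
c=cam("wrist");cv2.imwrite("pics/w2.png",c[0])
for H,x,y in((.155,.4533,-.1253),(.13,.461,-.2412)): print(proj(c,[x,y,H]))
```

```text
2.25 [ 0.45132998 -0.12455408  0.404844  ] [[ 1.e+00 -0.e+00  3.e-04]
 [-0.e+00 -1.e+00 -2.e-04]
 [ 3.e-04  2.e-04 -1.e+00]] 0.05508549063654129 [-0.33909588  0.17030223  0.90929589]
[253.39214088 201.63386066]
[260.45487628 295.78619369]
```

View pics/w2.png

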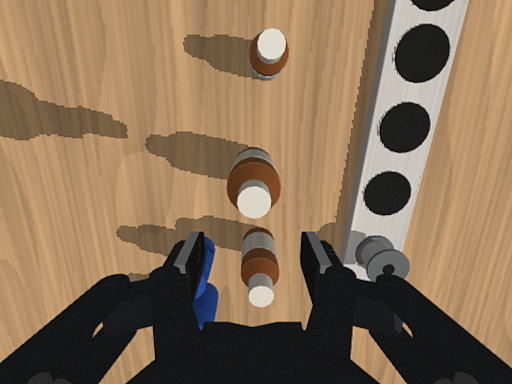

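The wrist view shows bottle_155's cap at (254,201), right where the estimate projects it. Descending to grip it by the cap.

step_arm(
  increments=[
    {"x": 0.2, "y": 0.07, "z": 2, "wx": 0, "wy": 0, "wz": 0, "gripper": 5.5},
    {"x": 0, "y": 0, "z": 3, "wx": 0, "wy": 0, "wz": 0, "gripper": 5.5},
    {"x": 0, "y": 0, "z": 2, "wx": 0, "wy": 0, "wz": 0, "gripper": 5.5},
    {"x": 0, "y": 0, "z": 1.4, "wx": 0, "wy": 0, "wz": 0, "gripper": 5.5},
    {"x": 0, "y": 0, "z": 0.9, "wx": 0, "wy": 0, "wz": 0, "gripper": 5.5},
    {"x": 0, "y": 0, "z": 0, "wx": 0, "wy": 0, "wz": 0, "gripper": 5.5},
    {"x": 0, "y": 0, "z": 0, "wx": 0, "wy": 0, "wz": 0, "gripper": 4.2},
    {"x": 0, "y": 0, "z": 0, "wx": 0, "wy": 0, "wz": 0, "gripper": 3.6},
    {"x": 0, "y": 0, "z": 0, "wx": 0, "wy": 0, "wz": 0, "gripper": 3.3},
    {"x": 0, "y": 0, "z": 0, "wx": 0, "wy": 0, "wz": 0, "gripper": 3.0},
    {"x": 0, "y": 0, "z": 0, "wx": 0, "wy": 0, "wz": 0, "gripper": 2.0},
    {"x": 0, "y": 0, "z": 0, "wx": 0, "wy": 0, "wz": 0, "gripper": 2.0},
    {"x": 0, "y": 0, "z": 0, "wx": 0, "wy": 0, "wz": 0, "gripper": 2.0},
  ],
  newtons=50,
)

```text
time_s: 3.6
position: [0.4525, -0.1271, 0.3124]
tool_rot: [[1.0, -0.0, 0.001], [-0.0, -1.0, -0.001], [0.001, 0.001, -1.0]]
ft_force: [-0.5, 1.2, 5.0]
grip_width: 0.028
```

Run:
```python
from h import *
c=cam("wrist");cv2.imwrite("pics/w3.png",c[0])
```

```text
(no output)
```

View pics/w3.png

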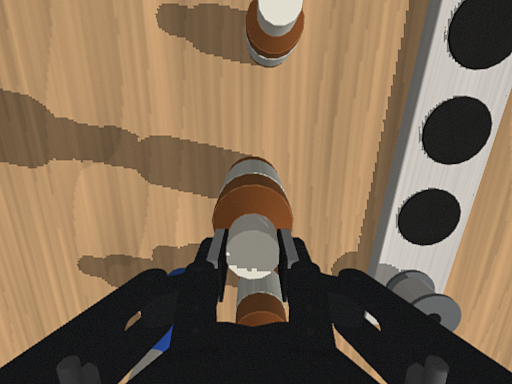

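Gripped at 28 mm on a 30 mm cap, and the cap sits between both fingers at (251,245). Now lifting and carrying it to the pad by the gauge.

step_arm(
  increments=[
    {"x": 0, "y": 0, "z": -0.5, "wx": 0, "wy": 0, "wz": 0, "gripper": 2.0},
    {"x": 0, "y": 0, "z": -1, "wx": 0, "wy": 0, "wz": 0, "gripper": 2.0},
    {"x": 0, "y": 0, "z": -1.5, "wx": 0, "wy": 0, "wz": 0, "gripper": 2.0},
    {"x": 0, "y": 0, "z": -1.5, "wx": 0, "wy": 0, "wz": 0, "gripper": 2.0},
    {"x": 0, "y": 0, "z": -1, "wx": 0, "wy": 0, "wz": 0, "gripper": 2.0},
    {"x": 0, "y": 0, "z": -0.5, "wx": 0, "wy": 0, "wz": 0, "gripper": 2.0},
    {"x": 0.5, "y": -0.54, "z": 0, "wx": 0, "wy": 0, "wz": 0, "gripper": 2.0},
    {"x": 1, "y": -1.08, "z": 0, "wx": 0, "wy": 0, "wz": 0, "gripper": 2.0},
    {"x": 1.5, "y": -1.6, "z": 0, "wx": 0, "wy": 0, "wz": 0, "gripper": 2.0},
    {"x": 1.9, "y": -2.045, "z": 0, "wx": 0, "wy": 0, "wz": 0, "gripper": 2.0},
    {"x": 1.9, "y": -2.045, "z": 0, "wx": 0, "wy": 0, "wz": 0, "gripper": 2.0},
    {"x": 1.9, "y": -2.045, "z": 0, "wx": 0, "wy": 0, "wz": 0, "gripper": 2.0},
    {"x": 1.9, "y": -2.045, "z": 0, "wx": 0, "wy": 0, "wz": 0, "gripper": 2.0},
    {"x": 1.9, "y": -2.045, "z": 0, "wx": 0, "wy": 0, "wz": 0, "gripper": 2.0},
    {"x": 1.9, "y": -2.045, "z": 0, "wx": 0, "wy": 0, "wz": 0, "gripper": 2.0},
    {"x": 1.9, "y": -2.045, "z": 0, "wx": 0, "wy": 0, "wz": 0, "gripper": 2.0},
    {"x": 1.9, "y": -2.045, "z": 0, "wx": 0, "wy": 0, "wz": 0, "gripper": 2.0},
    {"x": 1.2, "y": -1.29, "z": 0, "wx": 0, "wy": 0, "wz": 0, "gripper": 2.0},
    {"x": 0.5, "y": -0.54, "z": 0, "wx": 0, "wy": 0, "wz": 0, "gripper": 2.0},
    {"x": 0.25, "y": -0.26, "z": 0, "wx": 0, "wy": 0, "wz": 0, "gripper": 2.0},
  ],
  newtons=50,
)

```text
time_s: 5.65
position: [0.6543, 0.0903, 0.3707]
tool_rot: [[1.0, 0.001, -0.002], [0.001, -1.0, 0.0], [-0.002, -0.0, -1.0]]
ft_force: [0.1, -0.1, -2.3]
grip_width: 0.0283
```

Run:
```python
from h import *
s=env.observe();print(s["position"],s["grip_width"],s["ft_force"])
c=cam("scene");cv2.imwrite("pics/s4.png",cv2.resize(c[0][80:320,150:430],(700,600)))
```

```text
[0.65428188 0.09026473 0.37071349] 0.028293246679996508 [ 0.12114737 -0.10049966 -2.28946095]
```

View pics/s4.png

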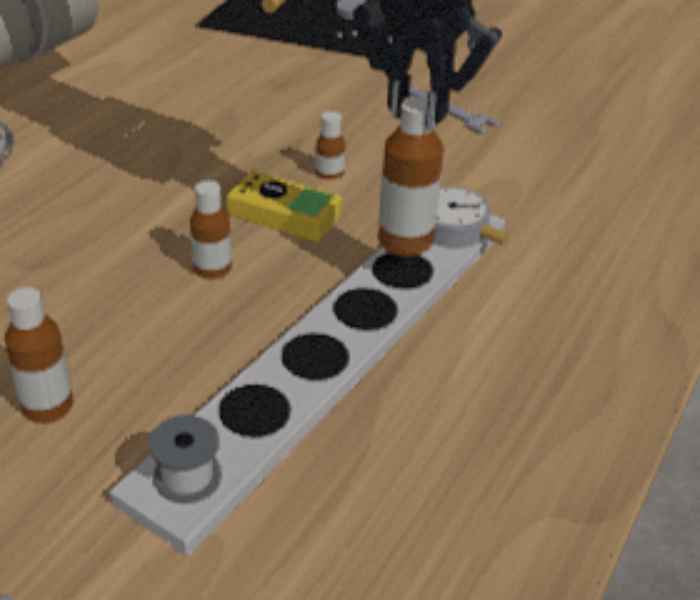

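The bottle hangs upright from the cap over the pad by the gauge, at (410,190) in the crop; its weight reads 2.3 N. Lowering.

step_arm(
  increments=[
    {"x": 0, "y": 0, "z": 0.6, "wx": 0, "wy": 0, "wz": 0, "gripper": 2.0},
    {"x": 0, "y": 0, "z": 1, "wx": 0, "wy": 0, "wz": 0, "gripper": 2.0},
    {"x": 0, "y": 0, "z": 0.9, "wx": 0, "wy": 0, "wz": 0, "gripper": 2.0},
    {"x": 0, "y": 0, "z": 0.5, "wx": 0, "wy": 0, "wz": 0, "gripper": 2.0},
    {"x": 0, "y": 0, "z": 0.2, "wx": 0, "wy": 0, "wz": 0, "gripper": 2.0},
    {"x": 0, "y": 0, "z": 0.1, "wx": 0, "wy": 0, "wz": 0, "gripper": 2.0},
    {"x": 0, "y": 0, "z": 0.1, "wx": 0, "wy": 0, "wz": 0, "gripper": 2.0},
    {"x": 0, "y": 0, "z": 0, "wx": 0, "wy": 0, "wz": 0, "gripper": 2.0},
    {"x": 0, "y": 0, "z": 0, "wx": 0, "wy": 0, "wz": 0, "gripper": 2.0},
  ],
  newtons=50,
)

```text
time_s: 6.6
position: [0.654, 0.0896, 0.338]
tool_rot: [[1.0, 0.0, 0.0], [0.0, -1.0, -0.0], [0.0, 0.0, -1.0]]
ft_force: [-0.2, -0.6, -3.1]
grip_width: 0.0283
```

step_arm(
  increments=[
    {"x": 0, "y": 0, "z": 0.1, "wx": 0, "wy": 0, "wz": 0, "gripper": 2.0},
    {"x": 0, "y": 0, "z": 0.1, "wx": 0, "wy": 0, "wz": 0, "gripper": 2.0},
    {"x": 0, "y": 0, "z": 0.0, "wx": 0, "wy": 0, "wz": 0, "gripper": 2.0},
    {"x": 0, "y": 0, "z": 0, "wx": 0, "wy": 0, "wz": 0, "gripper": 2.0},
  ],
  newtons=50,
)

```text
time_s: 7.0
position: [0.654, 0.0896, 0.3357]
tool_rot: [[1.0, 0.0, -0.0], [0.0, -1.0, 0.0], [-0.0, -0.0, -1.0]]
ft_force: [-1.0, -0.3, -2.7]
grip_width: 0.028
```

step_arm(
  increments=[
    {"x": 0, "y": 0, "z": 0.05, "wx": 0, "wy": 0, "wz": 0, "gripper": 2.0},
    {"x": 0, "y": 0, "z": 0.05, "wx": 0, "wy": 0, "wz": 0, "gripper": 2.0},
    {"x": 0, "y": 0, "z": 0.0, "wx": 0, "wy": 0, "wz": 0, "gripper": 2.0},
  ],
  newtons=50,
)

```text
time_s: 7.3
position: [0.654, 0.0896, 0.3354]
tool_rot: [[1.0, -0.0, 0.001], [-0.0, -1.0, -0.0], [0.001, 0.0, -1.0]]
ft_force: [-2.0, -0.0, 4.0]
grip_width: 0.0282
```

Contact shows as +4 N. Opening, lifting clear, then checking by picture.

step_arm(
  increments=[
    {"x": 0, "y": 0, "z": 0, "wx": 0, "wy": 0, "wz": 0, "gripper": 3.2},
    {"x": 0, "y": 0, "z": 0, "wx": 0, "wy": 0, "wz": 0, "gripper": 3.8},
    {"x": 0, "y": 0, "z": 0, "wx": 0, "wy": 0, "wz": 0, "gripper": 5.5},
    {"x": 0, "y": 0, "z": 0, "wx": 0, "wy": 0, "wz": 0, "gripper": 5.5},
    {"x": 0, "y": 0, "z": 0, "wx": 0, "wy": 0, "wz": 0, "gripper": 5.5},
    {"x": 0, "y": 0, "z": -1, "wx": 0, "wy": 0, "wz": 0, "gripper": 5.5},
    {"x": 0, "y": 0, "z": -2, "wx": 0, "wy": 0, "wz": 0, "gripper": 5.5},
    {"x": 0, "y": 0, "z": -2, "wx": 0, "wy": 0, "wz": 0, "gripper": 5.5},
    {"x": 0, "y": 0, "z": -1, "wx": 0, "wy": 0, "wz": 0, "gripper": 5.5},
    {"x": -0.98, "y": 1.68, "z": 0, "wx": 0, "wy": 0, "wz": 0, "gripper": 5.5},
    {"x": -2, "y": 3.4, "z": 0, "wx": 0, "wy": 0, "wz": 0, "gripper": 5.5},
    {"x": -2, "y": 3.4, "z": 0, "wx": 0, "wy": 0, "wz": 0, "gripper": 5.5},
    {"x": -2, "y": 3.4, "z": 0, "wx": 0, "wy": 0, "wz": 0, "gripper": 5.5},
    {"x": -2, "y": 3.4, "z": 0, "wx": 0, "wy": 0, "wz": 0, "gripper": 5.5},
    {"x": -2, "y": 3.4, "z": 0, "wx": 0, "wy": 0, "wz": 0, "gripper": 5.5},
    {"x": -2, "y": 3.4, "z": 0, "wx": 0, "wy": 0, "wz": 0, "gripper": 5.5},
    {"x": -2, "y": 3.4, "z": 0, "wx": 0, "wy": 0, "wz": 0, "gripper": 5.5},
    {"x": -2, "y": 3.4, "z": 0, "wx": 0, "wy": 0, "wz": 0, "gripper": 5.5},
    {"x": -1.5, "y": 2.6, "z": 0, "wx": 0, "wy": 0, "wz": 0, "gripper": 5.5},
    {"x": -0.8, "y": 1.6, "z": 0, "wx": 0, "wy": 0, "wz": 0, "gripper": 5.5},
  ],
  newtons=50,
)

```text
time_s: 9.3
position: [0.46, -0.2429, 0.3949]
tool_rot: [[1.0, -0.002, -0.0], [-0.002, -1.0, -0.0], [-0.0, 0.0, -1.0]]
ft_force: [-0.3, 0.7, -0.2]
grip_width: 0.0551
```

```bash
cat > chk.py <<'E'
from h import *
import sys
# bottle check: cap blob in top & scene for pads; args: H x y ...
s=env.observe();print(s["time_s"],np.round(s["position"],4),s["grip_width"],np.round(s["ft_force"],1))
a=list(map(float,sys.argv[1:]))
for nm in("top","scene"):
    c=cam(nm); h=cv2.cvtColor(c[0],cv2.COLOR_BGR2HSV).astype(int); m=((h[...,1]<60)&(h[...,2]>125)).astype(np.uint8)
    n,l,st,ce=cv2.connectedComponentsWithStats(m)
    for H,x,y in zip(a[::3],a[1::3],a[2::3]):
        z=H if nm=="top" else H-.012
        u=proj(c,[x,y,z]); d,i=min((np.hypot(*(ce[i]-u)),i) for i in range(1,n) if st[i,4]>12)
        print(nm,H,ray(c,*ce[i],z).round(4),"area",st[i,4],"pix off",round(d,1))
    print("saved") or cv2.imwrite(f"pics/last_{nm}.png",c[0])
E
python3 chk.py .178 .654 .0911 .130 .4612 -.2412
```

```text
9.3 [ 0.46   -0.2429  0.3949] 0.055086427490277194 [-0.3  0.7 -0.2]
top 0.178 [0.6399 0.1469 0.178 ] area 1292 pix off 25.9
top 0.13 [ 0.4727 -0.2621  0.13  ] area 1044 pix off 10.4
saved
scene 0.178 [0.656  0.0921 0.166 ] area 146 pix off 1.0
scene 0.13 [ 0.4619 -0.2428  0.118 ] area 191 pix off 0.6
saved
```

155 stands at (0.656, 0.092), within 3 mm of its pad centre. Now bottle_130, the amber one.

step_arm(
  increments=[
    {"x": 0, "y": 0, "z": 1, "wx": 0, "wy": 0, "wz": 0, "gripper": 5.5},
    {"x": 0, "y": 0, "z": 2.5, "wx": 0, "wy": 0, "wz": 0, "gripper": 5.5},
    {"x": 0, "y": 0, "z": 3, "wx": 0, "wy": 0, "wz": 0, "gripper": 5.5},
    {"x": 0, "y": 0, "z": 2.5, "wx": 0, "wy": 0, "wz": 0, "gripper": 5.5},
    {"x": 0, "y": 0, "z": 1.3, "wx": 0, "wy": 0, "wz": 0, "gripper": 5.5},
    {"x": 0, "y": 0, "z": 0.6, "wx": 0, "wy": 0, "wz": 0, "gripper": 5.5},
    {"x": 0, "y": 0, "z": 0, "wx": 0, "wy": 0, "wz": 0, "gripper": 5.5},
    {"x": 0, "y": 0, "z": 0, "wx": 0, "wy": 0, "wz": 0, "gripper": 4.2},
    {"x": 0, "y": 0, "z": 0, "wx": 0, "wy": 0, "wz": 0, "gripper": 3.5},
    {"x": 0, "y": 0, "z": 0, "wx": 0, "wy": 0, "wz": 0, "gripper": 3.1},
    {"x": 0, "y": 0, "z": 0, "wx": 0, "wy": 0, "wz": 0, "gripper": 2.8},
    {"x": 0, "y": 0, "z": 0, "wx": 0, "wy": 0, "wz": 0, "gripper": 1.8},
    {"x": 0, "y": 0, "z": 0, "wx": 0, "wy": 0, "wz": 0, "gripper": 1.8},
    {"x": 0, "y": 0, "z": 0, "wx": 0, "wy": 0, "wz": 0, "gripper": 1.8},
  ],
  newtons=50,
)

```text
time_s: 10.8
position: [0.4612, -0.2413, 0.2864]
tool_rot: [[1.0, -0.0, 0.001], [-0.0, -1.0, -0.001], [0.001, 0.001, -1.0]]
ft_force: [-1.3, 0.4, 5.8]
grip_width: 0.0261
```

step_arm(
  increments=[
    {"x": 0, "y": 0, "z": -0.5, "wx": 0, "wy": 0, "wz": 0, "gripper": 1.8},
    {"x": 0, "y": 0, "z": -1, "wx": 0, "wy": 0, "wz": 0, "gripper": 1.8},
    {"x": 0, "y": 0, "z": -1.5, "wx": 0, "wy": 0, "wz": 0, "gripper": 1.8},
    {"x": 0, "y": 0, "z": -1.5, "wx": 0, "wy": 0, "wz": 0, "gripper": 1.8},
    {"x": 0, "y": 0, "z": -1, "wx": 0, "wy": 0, "wz": 0, "gripper": 1.8},
    {"x": 0, "y": 0, "z": -0.5, "wx": 0, "wy": 0, "wz": 0, "gripper": 1.8},
    {"x": 0.5, "y": -0.7, "z": 0, "wx": 0, "wy": 0, "wz": 0, "gripper": 1.8},
    {"x": 1, "y": -1.35, "z": 0, "wx": 0, "wy": 0, "wz": 0, "gripper": 1.8},
    {"x": 1.4, "y": -1.9, "z": 0, "wx": 0, "wy": 0, "wz": 0, "gripper": 1.8},
    {"x": 1.8, "y": -2.42, "z": 0, "wx": 0, "wy": 0, "wz": 0, "gripper": 1.8},
    {"x": 1.8, "y": -2.42, "z": 0, "wx": 0, "wy": 0, "wz": 0, "gripper": 1.8},
    {"x": 1.8, "y": -2.42, "z": 0, "wx": 0, "wy": 0, "wz": 0, "gripper": 1.8},
    {"x": 1.8, "y": -2.42, "z": 0, "wx": 0, "wy": 0, "wz": 0, "gripper": 1.8},
    {"x": 1.8, "y": -2.42, "z": 0, "wx": 0, "wy": 0, "wz": 0, "gripper": 1.8},
    {"x": 1.8, "y": -2.42, "z": 0, "wx": 0, "wy": 0, "wz": 0, "gripper": 1.8},
    {"x": 1.8, "y": -2.42, "z": 0, "wx": 0, "wy": 0, "wz": 0, "gripper": 1.8},
    {"x": 1.8, "y": -2.42, "z": 0, "wx": 0, "wy": 0, "wz": 0, "gripper": 1.8},
    {"x": 1, "y": -1.35, "z": 0, "wx": 0, "wy": 0, "wz": 0, "gripper": 1.8},
    {"x": 0.5, "y": -0.65, "z": 0, "wx": 0, "wy": 0, "wz": 0, "gripper": 1.8},
    {"x": 0.3, "y": -0.37, "z": 0, "wx": 0, "wy": 0, "wz": 0, "gripper": 1.8},
  ],
  newtons=50,
)

```text
time_s: 12.8
position: [0.6524, 0.0164, 0.3449]
tool_rot: [[1.0, 0.001, -0.001], [0.001, -1.0, 0.0], [-0.001, -0.0, -1.0]]
ft_force: [-0.7, -0.1, -1.0]
grip_width: 0.0258
```

step_arm(
  increments=[
    {"x": 0, "y": 0, "z": 0.6, "wx": 0, "wy": 0, "wz": 0, "gripper": 1.8},
    {"x": 0, "y": 0, "z": 1, "wx": 0, "wy": 0, "wz": 0, "gripper": 1.8},
    {"x": 0, "y": 0, "z": 0.9, "wx": 0, "wy": 0, "wz": 0, "gripper": 1.8},
    {"x": 0, "y": 0, "z": 0.5, "wx": 0, "wy": 0, "wz": 0, "gripper": 1.8},
    {"x": 0, "y": 0, "z": 0.2, "wx": 0, "wy": 0, "wz": 0, "gripper": 1.8},
    {"x": 0, "y": 0, "z": 0.1, "wx": 0, "wy": 0, "wz": 0, "gripper": 1.8},
    {"x": 0, "y": 0, "z": 0.1, "wx": 0, "wy": 0, "wz": 0, "gripper": 1.8},
    {"x": 0, "y": 0, "z": 0.1, "wx": 0, "wy": 0, "wz": 0, "gripper": 1.8},
    {"x": 0, "y": 0, "z": 0.1, "wx": 0, "wy": 0, "wz": 0, "gripper": 1.8},
    {"x": 0, "y": 0, "z": 0, "wx": 0, "wy": 0, "wz": 0, "gripper": 1.8},
    {"x": 0, "y": 0, "z": 0, "wx": 0, "wy": 0, "wz": 0, "gripper": 1.8},
  ],
  newtons=50,
)

```text
time_s: 13.9
position: [0.6522, 0.0156, 0.3098]
tool_rot: [[1.0, 0.0, 0.0], [0.0, -1.0, -0.0], [0.0, 0.0, -1.0]]
ft_force: [-0.1, -0.3, -2.7]
grip_width: 0.0265
```

step_arm(
  increments=[
    {"x": 0, "y": 0, "z": 0.05, "wx": 0, "wy": 0, "wz": 0, "gripper": 1.8},
    {"x": 0, "y": 0, "z": 0.05, "wx": 0, "wy": 0, "wz": 0, "gripper": 1.8},
    {"x": 0, "y": 0, "z": 0, "wx": 0, "wy": 0, "wz": 0, "gripper": 1.8},
  ],
  newtons=50,
)

```text
time_s: 14.2
position: [0.6522, 0.0156, 0.3094]
tool_rot: [[1.0, 0.0, 0.001], [0.0, -1.0, -0.0], [0.001, 0.0, -1.0]]
ft_force: [-2.0, 0.3, 3.7]
grip_width: 0.026
```

step_arm(
  increments=[
    {"x": 0, "y": 0, "z": 0, "wx": 0, "wy": 0, "wz": 0, "gripper": 3.0},
    {"x": 0, "y": 0, "z": 0, "wx": 0, "wy": 0, "wz": 0, "gripper": 3.6},
    {"x": 0, "y": 0, "z": 0, "wx": 0, "wy": 0, "wz": 0, "gripper": 5.5},
    {"x": 0, "y": 0, "z": 0, "wx": 0, "wy": 0, "wz": 0, "gripper": 5.5},
    {"x": 0, "y": 0, "z": 0, "wx": 0, "wy": 0, "wz": 0, "gripper": 5.5},
    {"x": 0, "y": 0, "z": -1, "wx": 0, "wy": 0, "wz": 0, "gripper": 5.5},
    {"x": 0, "y": 0, "z": -2, "wx": 0, "wy": 0, "wz": 0, "gripper": 5.5},
    {"x": 0, "y": 0, "z": -2, "wx": 0, "wy": 0, "wz": 0, "gripper": 5.5},
    {"x": 0, "y": 0, "z": -1, "wx": 0, "wy": 0, "wz": 0, "gripper": 5.5},
    {"x": -1.5, "y": 0.1, "z": 0, "wx": 0, "wy": 0, "wz": 0, "gripper": 5.5},
    {"x": -3, "y": 0.1, "z": 0, "wx": 0, "wy": 0, "wz": 0, "gripper": 5.5},
    {"x": -4, "y": 0.1, "z": 0, "wx": 0, "wy": 0, "wz": 0, "gripper": 5.5},
    {"x": -4, "y": 0.1, "z": 0, "wx": 0, "wy": 0, "wz": 0, "gripper": 5.5},
    {"x": -3, "y": 0.2, "z": 0, "wx": 0, "wy": 0, "wz": 0, "gripper": 5.5},
    {"x": -1.84, "y": 0.1, "z": 0, "wx": 0, "wy": 0, "wz": 0, "gripper": 5.5},
    {"x": -1, "y": 0.03, "z": 0, "wx": 0, "wy": 0, "wz": 0, "gripper": 5.5},
    {"x": 0, "y": 0, "z": 0, "wx": 0, "wy": 0, "wz": 0, "gripper": 5.5},
  ],
  newtons=50,
)

```text
time_s: 15.9
position: [0.4683, 0.0083, 0.3691]
tool_rot: [[1.0, -0.0, 0.0], [-0.0, -1.0, -0.0], [0.0, 0.0, -1.0]]
ft_force: [0.0, 0.4, 0.7]
grip_width: 0.0547
```

```bash
python3 chk.py .178 .654 .0911 .153 .6521 .0155 .105 .4688 .0083; python3 -c "
import cv2;a=cv2.imread('pics/last_scene.png');cv2.imwrite('pics/s5.png',cv2.resize(a[80:320,150:430],(700,600)))"
```

```text
15.9 [0.4683 0.0083 0.3691] 0.054710158859399866 [0.  0.4 0.7]
top 0.178 [0.64   0.1469 0.178 ] area 1279 pix off 25.9
top 0.153 [0.6396 0.0376 0.153 ] area 418 pix off 11.1
top 0.105 [0.4979 0.0309 0.105 ] area 1621 pix off 15.6
saved
scene 0.178 [0.656  0.0927 0.166 ] area 143 pix off 1.1
scene 0.153 [0.6531 0.016  0.141 ] area 142 pix off 0.5
scene 0.105 [0.469  0.0078 0.093 ] area 104 pix off 0.1
saved
```

View pics/s5.png

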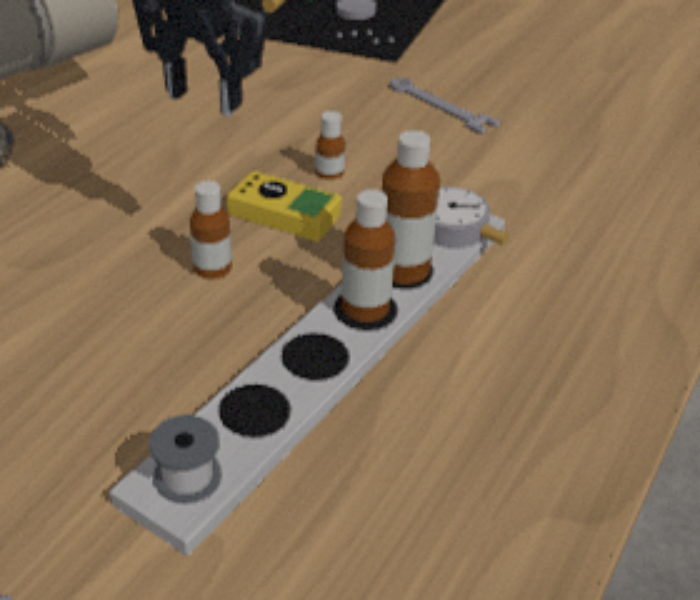

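155 at (410,210) and 130 at (368,260) both stand upright and centred on their pads. Next is 105.

step_arm(
  increments=[
    {"x": 0, "y": 0, "z": 1, "wx": 0, "wy": 0, "wz": 0, "gripper": 5.5},
    {"x": 0, "y": 0, "z": 2.5, "wx": 0, "wy": 0, "wz": 0, "gripper": 5.5},
    {"x": 0, "y": 0, "z": 3, "wx": 0, "wy": 0, "wz": 0, "gripper": 5.5},
    {"x": 0, "y": 0, "z": 2.5, "wx": 0, "wy": 0, "wz": 0, "gripper": 5.5},
    {"x": 0, "y": 0, "z": 1.3, "wx": 0, "wy": 0, "wz": 0, "gripper": 5.5},
    {"x": 0, "y": 0, "z": 0.5, "wx": 0, "wy": 0, "wz": 0, "gripper": 5.5},
    {"x": 0, "y": 0, "z": 0, "wx": 0, "wy": 0, "wz": 0, "gripper": 5.5},
    {"x": 0, "y": 0, "z": 0, "wx": 0, "wy": 0, "wz": 0, "gripper": 4.2},
    {"x": 0, "y": 0, "z": 0, "wx": 0, "wy": 0, "wz": 0, "gripper": 3.4},
    {"x": 0, "y": 0, "z": 0, "wx": 0, "wy": 0, "wz": 0, "gripper": 2.9},
    {"x": 0, "y": 0, "z": 0, "wx": 0, "wy": 0, "wz": 0, "gripper": 2.6},
    {"x": 0, "y": 0, "z": 0, "wx": 0, "wy": 0, "wz": 0, "gripper": 1.6},
    {"x": 0, "y": 0, "z": 0, "wx": 0, "wy": 0, "wz": 0, "gripper": 1.6},
    {"x": 0, "y": 0, "z": 0, "wx": 0, "wy": 0, "wz": 0, "gripper": 1.6},
  ],
  newtons=50,
)

```text
time_s: 17.4
position: [0.4688, 0.0083, 0.2613]
tool_rot: [[1.0, 0.0, 0.001], [0.0, -1.0, -0.0], [0.001, 0.0, -1.0]]
ft_force: [-1.2, 0.5, 4.5]
grip_width: 0.024
```

step_arm(
  increments=[
    {"x": 0, "y": 0, "z": -0.5, "wx": 0, "wy": 0, "wz": 0, "gripper": 1.6},
    {"x": 0, "y": 0, "z": -1, "wx": 0, "wy": 0, "wz": 0, "gripper": 1.6},
    {"x": 0, "y": 0, "z": -1.5, "wx": 0, "wy": 0, "wz": 0, "gripper": 1.6},
    {"x": 0, "y": 0, "z": -1.5, "wx": 0, "wy": 0, "wz": 0, "gripper": 1.6},
    {"x": 0, "y": 0, "z": -1, "wx": 0, "wy": 0, "wz": 0, "gripper": 1.6},
    {"x": 0, "y": 0, "z": -0.5, "wx": 0, "wy": 0, "wz": 0, "gripper": 1.6},
    {"x": 0.5, "y": 0.2, "z": 0, "wx": 0, "wy": 0, "wz": 0, "gripper": 1.6},
    {"x": 1, "y": 0.45, "z": 0, "wx": 0, "wy": 0, "wz": 0, "gripper": 1.6},
    {"x": 1.5, "y": 0.67, "z": 0, "wx": 0, "wy": 0, "wz": 0, "gripper": 1.6},
    {"x": 1.9, "y": 0.85, "z": 0, "wx": 0, "wy": 0, "wz": 0, "gripper": 1.6},
    {"x": 1.9, "y": 0.85, "z": 0, "wx": 0, "wy": 0, "wz": 0, "gripper": 1.6},
    {"x": 1.9, "y": 0.85, "z": 0, "wx": 0, "wy": 0, "wz": 0, "gripper": 1.6},
    {"x": 1.9, "y": 0.85, "z": 0, "wx": 0, "wy": 0, "wz": 0, "gripper": 1.6},
    {"x": 1.9, "y": 0.85, "z": 0, "wx": 0, "wy": 0, "wz": 0, "gripper": 1.6},
    {"x": 1.9, "y": 0.85, "z": 0, "wx": 0, "wy": 0, "wz": 0, "gripper": 1.6},
    {"x": 1.8, "y": 0.8, "z": 0, "wx": 0, "wy": 0, "wz": 0, "gripper": 1.6},
    {"x": 0.9, "y": 0.38, "z": 0, "wx": 0, "wy": 0, "wz": 0, "gripper": 1.6},
    {"x": 0.4, "y": 0.17, "z": 0, "wx": 0, "wy": 0, "wz": 0, "gripper": 1.6},
    {"x": 0.15, "y": 0.06, "z": 0, "wx": 0, "wy": 0, "wz": 0, "gripper": 1.6},
  ],
  newtons=50,
)

```text
time_s: 19.3
position: [0.6458, -0.0703, 0.3197]
tool_rot: [[1.0, -0.0, -0.001], [-0.0, -1.0, 0.0], [-0.001, -0.0, -1.0]]
ft_force: [0.1, 0.7, -1.2]
grip_width: 0.024
```

step_arm(
  increments=[
    {"x": 0, "y": 0, "z": 0.6, "wx": 0, "wy": 0, "wz": 0, "gripper": 1.6},
    {"x": 0, "y": 0, "z": 1, "wx": 0, "wy": 0, "wz": 0, "gripper": 1.6},
    {"x": 0, "y": 0, "z": 0.9, "wx": 0, "wy": 0, "wz": 0, "gripper": 1.6},
    {"x": 0, "y": 0, "z": 0.5, "wx": 0, "wy": 0, "wz": 0, "gripper": 1.6},
    {"x": 0, "y": 0, "z": 0.2, "wx": 0, "wy": 0, "wz": 0, "gripper": 1.6},
    {"x": 0, "y": 0, "z": 0.1, "wx": 0, "wy": 0, "wz": 0, "gripper": 1.6},
    {"x": 0, "y": 0, "z": 0.1, "wx": 0, "wy": 0, "wz": 0, "gripper": 1.6},
    {"x": 0, "y": 0, "z": 0.1, "wx": 0, "wy": 0, "wz": 0, "gripper": 1.6},
    {"x": 0, "y": 0, "z": 0.1, "wx": 0, "wy": 0, "wz": 0, "gripper": 1.6},
    {"x": 0, "y": 0, "z": 0.05, "wx": 0, "wy": 0, "wz": 0, "gripper": 1.6},
    {"x": 0, "y": 0, "z": 0.05, "wx": 0, "wy": 0, "wz": 0, "gripper": 1.6},
    {"x": 0, "y": 0, "z": 0, "wx": 0, "wy": 0, "wz": 0, "gripper": 1.6},
  ],
  newtons=50,
)

```text
time_s: 20.5
position: [0.6453, -0.07, 0.2844]
tool_rot: [[1.0, 0.0, 0.001], [0.0, -1.0, -0.0], [0.001, 0.0, -1.0]]
ft_force: [-2.6, 0.7, 4.0]
grip_width: 0.0241
```

step_arm(
  increments=[
    {"x": 0, "y": 0, "z": 0, "wx": 0, "wy": 0, "wz": 0, "gripper": 2.8},
    {"x": 0, "y": 0, "z": 0, "wx": 0, "wy": 0, "wz": 0, "gripper": 3.4},
    {"x": 0, "y": 0, "z": 0, "wx": 0, "wy": 0, "wz": 0, "gripper": 5.5},
    {"x": 0, "y": 0, "z": 0, "wx": 0, "wy": 0, "wz": 0, "gripper": 5.5},
    {"x": 0, "y": 0, "z": 0, "wx": 0, "wy": 0, "wz": 0, "gripper": 5.5},
    {"x": 0, "y": 0, "z": -1, "wx": 0, "wy": 0, "wz": 0, "gripper": 5.5},
    {"x": 0, "y": 0, "z": -2, "wx": 0, "wy": 0, "wz": 0, "gripper": 5.5},
    {"x": 0, "y": 0, "z": -2, "wx": 0, "wy": 0, "wz": 0, "gripper": 5.5},
    {"x": 0, "y": 0, "z": -1, "wx": 0, "wy": 0, "wz": 0, "gripper": 5.5},
    {"x": -0.8, "y": -1.5, "z": 0, "wx": 0, "wy": 0, "wz": 0, "gripper": 5.5},
    {"x": -1.8, "y": -3.4, "z": 0, "wx": 0, "wy": 0, "wz": 0, "gripper": 5.5},
    {"x": -1.8, "y": -3.4, "z": 0, "wx": 0, "wy": 0, "wz": 0, "gripper": 5.5},
    {"x": -1.8, "y": -3.4, "z": 0, "wx": 0, "wy": 0, "wz": 0, "gripper": 5.5},
    {"x": -1.8, "y": -3.4, "z": 0, "wx": 0, "wy": 0, "wz": 0, "gripper": 5.5},
    {"x": -1.8, "y": -3.4, "z": 0, "wx": 0, "wy": 0, "wz": 0, "gripper": 5.5},
    {"x": -1.8, "y": -3.4, "z": 0, "wx": 0, "wy": 0, "wz": 0, "gripper": 5.5},
    {"x": -1.8, "y": -3.4, "z": 0, "wx": 0, "wy": 0, "wz": 0, "gripper": 5.5},
    {"x": -1.8, "y": -3.4, "z": 0, "wx": 0, "wy": 0, "wz": 0, "gripper": 5.5},
    {"x": -1, "y": -1.8, "z": 0, "wx": 0, "wy": 0, "wz": 0, "gripper": 5.5},
    {"x": -0.47, "y": -0.83, "z": 0, "wx": 0, "wy": 0, "wz": 0, "gripper": 5.5},
  ],
  newtons=50,
)

```text
time_s: 22.5
position: [0.4776, 0.2448, 0.344]
tool_rot: [[1.0, 0.002, 0.0], [0.002, -1.0, 0.0], [0.0, -0.0, -1.0]]
ft_force: [-0.8, -0.4, -0.2]
grip_width: 0.055
```

```bash
python3 chk.py .178 .654 .0911 .153 .6521 .0155 .128 .6453 -.07 .08 .4786 .2433 | grep -v top
```

```text
22.5 [0.4776 0.2448 0.344 ] 0.054988282078642994 [-0.8 -0.4 -0.2]
saved
scene 0.178 [0.6561 0.0928 0.166 ] area 141 pix off 1.1
scene 0.153 [0.6532 0.0161 0.141 ] area 139 pix off 0.6
scene 0.128 [ 0.6465 -0.0698  0.116 ] area 141 pix off 0.5
scene 0.08 [0.4789 0.244  0.068 ] area 65 pix off 0.2
saved
```

The three placed bottles are all within 3 mm. Now bottle_80.

step_arm(
  increments=[
    {"x": 0, "y": 0, "z": 1, "wx": 0, "wy": 0, "wz": 0, "gripper": 5.5},
    {"x": 0, "y": 0, "z": 2.5, "wx": 0, "wy": 0, "wz": 0, "gripper": 5.5},
    {"x": 0, "y": 0, "z": 3, "wx": 0, "wy": 0, "wz": 0, "gripper": 5.5},
    {"x": 0, "y": 0, "z": 2.5, "wx": 0, "wy": 0, "wz": 0, "gripper": 5.5},
    {"x": 0, "y": 0, "z": 1.3, "wx": 0, "wy": 0, "wz": 0, "gripper": 5.5},
    {"x": 0, "y": 0, "z": 0.5, "wx": 0, "wy": 0, "wz": 0, "gripper": 5.5},
    {"x": 0, "y": 0, "z": 0, "wx": 0, "wy": 0, "wz": 0, "gripper": 5.5},
    {"x": 0, "y": 0, "z": 0, "wx": 0, "wy": 0, "wz": 0, "gripper": 4.2},
    {"x": 0, "y": 0, "z": 0, "wx": 0, "wy": 0, "wz": 0, "gripper": 3.3},
    {"x": 0, "y": 0, "z": 0, "wx": 0, "wy": 0, "wz": 0, "gripper": 2.8},
    {"x": 0, "y": 0, "z": 0, "wx": 0, "wy": 0, "wz": 0, "gripper": 2.4},
    {"x": 0, "y": 0, "z": 0, "wx": 0, "wy": 0, "wz": 0, "gripper": 1.4},
    {"x": 0, "y": 0, "z": 0, "wx": 0, "wy": 0, "wz": 0, "gripper": 1.4},
    {"x": 0, "y": 0, "z": 0, "wx": 0, "wy": 0, "wz": 0, "gripper": 1.4},
  ],
  newtons=50,
)

```text
time_s: 24.0
position: [0.4785, 0.2434, 0.2364]
tool_rot: [[1.0, 0.0, 0.001], [0.0, -1.0, 0.0], [0.001, -0.0, -1.0]]
ft_force: [-1.7, -0.8, 6.4]
grip_width: 0.0217
```

step_arm(
  increments=[
    {"x": 0, "y": 0, "z": -0.5, "wx": 0, "wy": 0, "wz": 0, "gripper": 1.4},
    {"x": 0, "y": 0, "z": -1, "wx": 0, "wy": 0, "wz": 0, "gripper": 1.4},
    {"x": 0, "y": 0, "z": -1.5, "wx": 0, "wy": 0, "wz": 0, "gripper": 1.4},
    {"x": 0, "y": 0, "z": -2, "wx": 0, "wy": 0, "wz": 0, "gripper": 1.4},
    {"x": 0, "y": 0, "z": -1.5, "wx": 0, "wy": 0, "wz": 0, "gripper": 1.4},
    {"x": 0, "y": 0, "z": -1, "wx": 0, "wy": 0, "wz": 0, "gripper": 1.4},
    {"x": 0, "y": 0, "z": -0.5, "wx": 0, "wy": 0, "wz": 0, "gripper": 1.4},
    {"x": 0, "y": 0.6, "z": 0, "wx": 0, "wy": 0, "wz": 0, "gripper": 1.4},
    {"x": 0, "y": 1.4, "z": 0, "wx": 0, "wy": 0, "wz": 0, "gripper": 1.4},
    {"x": 0, "y": 2.1, "z": 0, "wx": 0, "wy": 0, "wz": 0, "gripper": 1.4},
    {"x": 0, "y": 2.6, "z": 0, "wx": 0, "wy": 0, "wz": 0, "gripper": 1.4},
    {"x": 0, "y": 2.6, "z": 0, "wx": 0, "wy": 0, "wz": 0, "gripper": 1.4},
    {"x": 0, "y": 2.6, "z": 0, "wx": 0, "wy": 0, "wz": 0, "gripper": 1.4},
    {"x": 0, "y": 2.6, "z": 0, "wx": 0, "wy": 0, "wz": 0, "gripper": 1.4},
    {"x": 0, "y": 2.6, "z": 0, "wx": 0, "wy": 0, "wz": 0, "gripper": 1.4},
    {"x": 0, "y": 2.6, "z": 0, "wx": 0, "wy": 0, "wz": 0, "gripper": 1.4},
    {"x": 0, "y": 2.6, "z": 0, "wx": 0, "wy": 0, "wz": 0, "gripper": 1.4},
    {"x": 0, "y": 2.6, "z": 0, "wx": 0, "wy": 0, "wz": 0, "gripper": 1.4},
    {"x": 0, "y": 2.6, "z": 0, "wx": 0, "wy": 0, "wz": 0, "gripper": 1.4},
    {"x": 0, "y": 2.66, "z": 0, "wx": 0, "wy": 0, "wz": 0, "gripper": 1.4},
  ],
  newtons=50,
)

```text
time_s: 26.0
position: [0.4779, -0.0601, 0.3151]
tool_rot: [[1.0, -0.001, -0.002], [-0.001, -1.0, 0.0], [-0.002, -0.0, -1.0]]
ft_force: [-0.3, 0.6, -0.8]
grip_width: 0.0223
```

step_arm(
  increments=[
    {"x": 0.6, "y": 2.2, "z": 0, "wx": 0, "wy": 0, "wz": 0, "gripper": 1.4},
    {"x": 1.2, "y": 1.8, "z": 0, "wx": 0, "wy": 0, "wz": 0, "gripper": 1.4},
    {"x": 1.7, "y": 1.5, "z": 0, "wx": 0, "wy": 0, "wz": 0, "gripper": 1.4},
    {"x": 2, "y": 1.2, "z": 0, "wx": 0, "wy": 0, "wz": 0, "gripper": 1.4},
    {"x": 2, "y": 1, "z": 0, "wx": 0, "wy": 0, "wz": 0, "gripper": 1.4},
    {"x": 2, "y": 0.8, "z": 0, "wx": 0, "wy": 0, "wz": 0, "gripper": 1.4},
    {"x": 2, "y": 0.6, "z": 0, "wx": 0, "wy": 0, "wz": 0, "gripper": 1.4},
    {"x": 1.8, "y": 0.4, "z": 0, "wx": 0, "wy": 0, "wz": 0, "gripper": 1.4},
    {"x": 1.2, "y": 0.3, "z": 0, "wx": 0, "wy": 0, "wz": 0, "gripper": 1.4},
    {"x": 0.8, "y": 0.15, "z": 0, "wx": 0, "wy": 0, "wz": 0, "gripper": 1.4},
    {"x": 0.46, "y": 0.05, "z": 0, "wx": 0, "wy": 0, "wz": 0, "gripper": 1.4},
    {"x": 0, "y": 0, "z": 0, "wx": 0, "wy": 0, "wz": 0, "gripper": 1.4},
  ],
  newtons=50,
)

```text
time_s: 27.2
position: [0.6362, -0.1586, 0.3153]
tool_rot: [[1.0, -0.0, -0.001], [-0.0, -1.0, 0.0], [-0.001, -0.0, -1.0]]
ft_force: [0.4, 0.4, -0.6]
grip_width: 0.022
```

step_arm(
  increments=[
    {"x": 0, "y": 0, "z": 0.8, "wx": 0, "wy": 0, "wz": 0, "gripper": 1.4},
    {"x": 0, "y": 0, "z": 1.4, "wx": 0, "wy": 0, "wz": 0, "gripper": 1.4},
    {"x": 0, "y": 0, "z": 1.5, "wx": 0, "wy": 0, "wz": 0, "gripper": 1.4},
    {"x": 0, "y": 0, "z": 0.9, "wx": 0, "wy": 0, "wz": 0, "gripper": 1.4},
    {"x": 0, "y": 0, "z": 0.4, "wx": 0, "wy": 0, "wz": 0, "gripper": 1.4},
    {"x": 0, "y": 0, "z": 0.2, "wx": 0, "wy": 0, "wz": 0, "gripper": 1.4},
    {"x": 0, "y": 0, "z": 0.1, "wx": 0, "wy": 0, "wz": 0, "gripper": 1.4},
    {"x": 0, "y": 0, "z": 0.1, "wx": 0, "wy": 0, "wz": 0, "gripper": 1.4},
    {"x": 0, "y": 0, "z": 0.1, "wx": 0, "wy": 0, "wz": 0, "gripper": 1.4},
    {"x": 0, "y": 0, "z": 0.05, "wx": 0, "wy": 0, "wz": 0, "gripper": 1.4},
    {"x": 0, "y": 0, "z": 0.05, "wx": 0, "wy": 0, "wz": 0, "gripper": 1.4},
    {"x": 0, "y": 0, "z": 0, "wx": 0, "wy": 0, "wz": 0, "gripper": 1.4},
  ],
  newtons=50,
)

```text
time_s: 28.4
position: [0.6362, -0.1583, 0.2597]
tool_rot: [[1.0, 0.0, -0.0], [0.0, -1.0, 0.0], [-0.0, -0.0, -1.0]]
ft_force: [-0.4, -0.6, -1.1]
grip_width: 0.022
```

step_arm(
  increments=[
    {"x": 0, "y": 0, "z": 0.05, "wx": 0, "wy": 0, "wz": 0, "gripper": 1.4},
    {"x": 0, "y": 0, "z": 0, "wx": 0, "wy": 0, "wz": 0, "gripper": 1.4},
  ],
  newtons=50,
)

```text
time_s: 28.6
position: [0.6362, -0.1583, 0.2594]
tool_rot: [[1.0, -0.0, 0.0], [-0.0, -1.0, -0.0], [0.0, 0.0, -1.0]]
ft_force: [-0.4, 0.1, 1.3]
grip_width: 0.022
```

Contact. Releasing, lifting and backing away toward the base.

step_arm(
  increments=[
    {"x": 0, "y": 0, "z": 0, "wx": 0, "wy": 0, "wz": 0, "gripper": 2.6},
    {"x": 0, "y": 0, "z": 0, "wx": 0, "wy": 0, "wz": 0, "gripper": 3.2},
    {"x": 0, "y": 0, "z": 0, "wx": 0, "wy": 0, "wz": 0, "gripper": 5.5},
    {"x": 0, "y": 0, "z": 0, "wx": 0, "wy": 0, "wz": 0, "gripper": 5.5},
    {"x": 0, "y": 0, "z": 0, "wx": 0, "wy": 0, "wz": 0, "gripper": 5.5},
    {"x": 0, "y": 0, "z": -1, "wx": 0, "wy": 0, "wz": 0, "gripper": 5.5},
    {"x": 0, "y": 0, "z": -2.5, "wx": 0, "wy": 0, "wz": 0, "gripper": 5.5},
    {"x": 0, "y": 0, "z": -3.5, "wx": 0, "wy": 0, "wz": 0, "gripper": 5.5},
    {"x": 0, "y": 0, "z": -3, "wx": 0, "wy": 0, "wz": 0, "gripper": 5.5},
    {"x": -2, "y": 0, "z": -1.5, "wx": 0, "wy": 0, "wz": 0, "gripper": 5.5},
    {"x": -4, "y": 2, "z": 0, "wx": 0, "wy": 0, "wz": 0, "gripper": 5.5},
    {"x": -4, "y": 2, "z": 0, "wx": 0, "wy": 0, "wz": 0, "gripper": 5.5},
    {"x": -4, "y": 2, "z": 0, "wx": 0, "wy": 0, "wz": 0, "gripper": 5.5},
    {"x": -4, "y": 2, "z": 0, "wx": 0, "wy": 0, "wz": 0, "gripper": 5.5},
    {"x": -2, "y": 1, "z": 0, "wx": 0, "wy": 0, "wz": 0, "gripper": 5.5},
    {"x": 0, "y": 0, "z": 0, "wx": 0, "wy": 0, "wz": 0, "gripper": 5.5},
    {"x": 0, "y": 0, "z": 0, "wx": 0, "wy": 0, "wz": 0, "gripper": 5.5},
  ],
  newtons=50,
)

```text
time_s: 30.3
position: [0.4362, -0.2484, 0.375]
tool_rot: [[1.0, -0.001, 0.001], [-0.001, -1.0, -0.001], [0.001, 0.001, -1.0]]
ft_force: [0.7, -0.4, 0.5]
grip_width: 0.0549
```

```bash
python3 chk.py .178 .654 .0911 .153 .6521 .0155 .128 .6453 -.07 .103 .6361 -.1582 | grep -v top; python3 -c "
import cv2,numpy as np
a=cv2.imread('pics/last_scene.png')[80:320,150:430];b=cv2.imread('pics/last_top.png')[90:260,110:390]
cv2.imwrite('pics/f.png',np.hstack([cv2.resize(a,(400,343)),cv2.resize(b,(400,343))]))"
```

```text
30.3 [ 0.4362 -0.2484  0.375 ] 0.054884867466731414 [ 0.7 -0.4  0.5]
saved
scene 0.178 [0.656  0.0921 0.166 ] area 147 pix off 0.9
scene 0.153 [0.6533 0.0154 0.141 ] area 144 pix off 0.5
scene 0.128 [ 0.6466 -0.0703  0.116 ] area 146 pix off 0.5
scene 0.103 [ 0.6945 -0.1531  0.091 ] area 3820 pix off 26.7
saved
```

View pics/f.png

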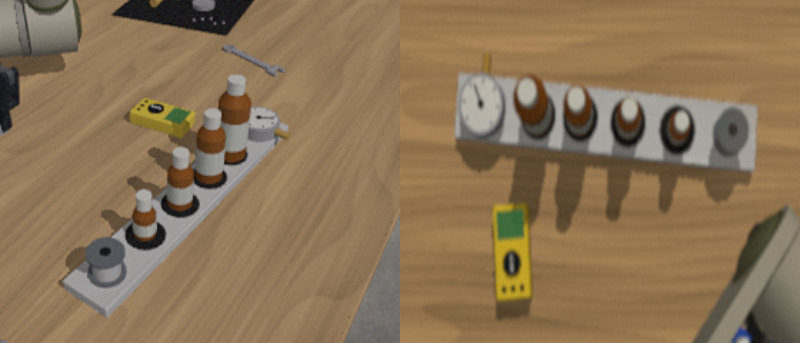

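All four stand in order with the tallest beside the gauge, and the meter is untouched. The blob check for bottle_80 failed because its cap merged with the strip, so I'll cast its cap pixel (144,199) by hand and then hand in.

Run:
```python
from h import *
c=cam("scene"); p=ray(c,150+144*.7,80+199*.7,.093); print(p, np.hypot(*(p[:2]-[.6361,-.1582])))
if np.hypot(*(p[:2]-[.6361,-.1582]))<.009: print(env.close_job())
```

```text
[ 0.63719955 -0.16004836  0.093     ] 0.0021506836599734227
the job is handed in; nothing more can be done
None
```

All four amber bottles now stand upright on the pads, and the job is handed in. Counting from the gauge, the order is 155, 130, 105, 80 mm. I picked each one up by its cap, lowered it until the force reading showed contact, and then let go, which took about 30 s of the 112 s allowed.

- **Position:** in the scene camera, each bottle's axis is within about 1–3 mm of its pad centre, against the 12 mm allowed. The calibration itself is good to about 2 mm.
- **Surroundings:** in the final pictures the multimeter had not visibly moved, the blue bottles were not handled, and the arm was clear of everything.
- **Checks that failed:** the top-camera cap check did not work for bottles on the strip, because the white caps merged with the aluminium. The scene-camera blob check also failed for bottle_80, so I measured its cap pixel by hand and it came out 2 mm off centre.
- **One refused call:** the first move was rejected for missing keys, and nothing moved.

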